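Clamp the handpiece in the V-cradle

ROBOT

A 7-joint arm with a two-finger parallel gripper is mounted at the origin on a cart in front of the work surface, level with it; the furniture and walls round the work are solid. World frame = base frame: x ahead of the robot, y to its left, z up, the work surface at z = 0. Lengths are in m, angles in rad, forces in N, time in s.
With the tool pointing down it reaches from about 0.4 to 0.85 m from the base axis. Payload 4.5 kg.
Tool frame: the origin (TCP) lies where the fingers leave the gripper's body, on its centre line; the fingertips stand 64 mm ahead of it and the grasp point (between the pads) lies 45 mm ahead of it; z points along the fingers, y is the line along which they close (so a half turn about z gives the same grasp; the last joint's range is limited). The gripper opens to 88 mm and grips with 3 to 60 N. Pads are 18 mm wide; open, the fingers measure 123 mm over their backs; the gripper's body (75 mm by 187 mm) begins 45 mm behind the grasp point.
Start: joints at [1.242, 0.689, -0.195, 1.565, 0.157, 0.902, -0.215], TCP at [0.222, -0.584, 0.303] pointing down, gripper open.
Joint ranges: [-3.01, 3.01], [-0.46, 2.08], [-1.47, 1.51], [0.13, 2.56], [-1, 4.14], [0.04, 2.09], [-2.66, 2.66]. Speed limits (rad/s): [2.57, 2.57, 3.14, 3.14, 3.14, 3.14, 3.14].

INTERFACE

Orientations are given as a unit quaternion [x, y, z, w].
In Python, from plant import r gives the robot as it stands.
- The arm moves only by the tool play_rows, never from a script. Its arguments are lists of equal length, an entry for each row: "translation": the shift along the tool's x, y, z in m, a list of three; "delta_rot": the turn, a rotation vector about the tool's x, y, z in degrees, a list of three; "grip": the opening, from -1 (shut) to 1 (fully open). In form: {"translation": [[x, y, z], ...], "delta_rot": [[rx, ry, rz], ...], "grip": [grip, ...]}. A call has 1 to 20 rows; each row shifts and turns the commanded pose from where the row before left it, along the tool's axes as they then stand; what a row does not reach is not made up. A row lasts 1/8 s, in which the tool goes at most 62.5 mm and 10.7 degrees, less where a joint would pass 70% of its speed; a pose out of reach is approached as far as the arm can. A call with a gripper value outside its range is refused whole. The fingers move at their own pace and stop on an object; "squeeze" is the grip in N (left out, the last holds). Time passes only in rows, so rows that do not move let the fingers close. It gives the time, the measured TCP pose, the force, the opening and the grip force at its end, in the units of the state.
- r.get_state(): the state, without advancing time (a new reading comes with each control period).
- r.snapshot(name): name is "scene" or "side" or "wrist"; returns the picture (480x640x3 uint8, blue, green, red); there is no depth.
- r.get_calibration(name): a dict with "intrinsics" (3x3 intrinsics, pixels), "eye" and "rotation" of the camera in the world. Camera axes: x right, y up, looking along -z (the intrinsics and any distortion apply to the point x, -y, -z); pixel columns grow to the right and rows downward; lengths in m; the calibration is good to about 2 mm. A picture is of the moment at which its call begins: read the wrist's pose just before it. get_calibration takes no time and is no camera call; for the wrist camera it gives the pose at the moment of the call.
- r.finish_job(): hands the job in; it is judged then, once.
Trained networks look in the newest picture that a camera, given by its name, has taken for a name from the list of things; names that differ only in an ending like _2 or _b are one class to them, and where a whole thing is asked for, a point or a joint stands for the part that bears it (a point fixed in the world has none). Each returns a list of dicts, best first, with "confidence" (0 to 1); they miss things now and then, are a little off and sometimes report something else, mostly with a low value. They report only what shows in the picture. A call takes as long as a camera call.
- r.look_for(camera, target): "point" ([x, y, z] in m, in world coordinates, good to about 4 mm: the middle of the surface that is visible of it).
- r.silhouettes(camera, target): "pixels" (480x640 bool, what is visible of it).
The state is a dict: "clock": time; "q": joint angles; "qd": joint speeds; "joint_torque": joint torques, N m; "tool_pos": TCP position; "eef_rot": TCP orientation; "contact_force": force on the tool from outside, world axes, zero at the start; "moment": the same for the moment, N m; "opening": opening from 0.0 (shut) to 1.0 (fully open); "finger_force": force on a finger pad.
Only numpy, scipy, OpenCV 4.12 (cv2) and the standard library are available. Lean on these libraries where they do the work, as an engineer would, in place of code of your own. Each camera call takes 0.05 s, during which the arm holds its last target. There are 200 camera calls.

TASK

Clamp the loose handpiece in the V-cradle for bench work: take it from its rest, lay it in both V saddles with its chuck pointing away from the brass stop screw, and slide it along the Vs until its tail butts against the end of that screw. Then swing the strap over it, press the strap down against its springy rubber pad and turn the red knob clockwise as far as it goes, so that the strap stays locked down when you let go. Do not drop or ram the handpiece, and do not disturb the bristle brush, the cardboard tube or the tweezers.

Things in the scene. Friction and masses are not known exactly. Their poses are not given: they have to be found in the camera images.
- handpiece: Loose rotary-tool handpiece without drive shaft: aluminium barrel of 28 mm diameter, black band at the tail, small dark chuck at the front; 178 mm long, about 0.25 kg. Origin on its axis, y along it to the chuck. Flat tail face at y -80 mm, barrel ends at +66 mm, chuck at +98 mm. It starts level on the black rest, axis 40 mm above the bench.
- tail (a point): Centre of the handpiece's flat tail face (black-banded end). Axes as handpiece.
- rest: Fixed black plastic rest under the handpiece, 56 x 108 x 36 mm; origin at the middle of its underside, y along the handpiece. Base 8 mm thick; two V notches, each 10 mm thick, at y -46 and +46 mm. Between them the barrel is free on both sides and 18 mm above the base.
- cradle: Clamping cradle screwed to the bench; base plate 148 x 196 x 12 mm. Origin on the bench top midway between its two steel V saddles; y along the Vs (to the robot's left), x across (away from the robot), z up. Saddles 20 mm thick at y -45 and +45 mm, 70 mm free between them; 90 degree V, bottom at z 30 mm, 48 mm wide at the top, z 54 mm.
- seat (a point): Fixed point of the cradle on the axis of a seated handpiece: cradle x 0, y 0, z 49.8 mm; axes as cradle. Seated, the handpiece's y lies along this y. Beside the Vs: the hinge lugs at x +45 to +63 mm, |y| < 25 mm, up to z 82 mm, and the latch fork at x -43 to -69 mm, |y| < 31 mm, up to z 60 mm (cradle frame).
- tail_plate (a point): Middle of the tail plate's inner face, cradle y -97 mm (plate up to z 68 mm), on the seated axis. From it the brass stop screw, 12 mm thick, points to +y along that axis. The screw's end ('stop_tip' in any rules) stands 9 to 25 mm from this face, set differently each time and not measured: feel for it. It is stiff and does not give.
- strap (a joint): Strap hinge, rad; axis along the cradle's y at x +54, z 73 mm. 0: closed, level, over the handpiece; 1.57 upright; 2.4 end stop, leaning away from the robot. Stiff hinge (0.15 N m): stays where left. Steel strap 125 mm long, 22 mm wide, 6 mm thick, its mid-plane through the hinge axis.
- pad (a point): Sprung rubber pad (22 x 20 mm, 11 mm deep) under the strap, 54 mm from the hinge; the point is where the strap meets it. Spring about 4 N per mm. It meets a seated handpiece at a strap angle of about 0.09 rad; pressing the knob end on down to 0 rad takes up to about 10 N.
- knob (a joint): Captive red knob on the strap, rad. 0: wing in line with the strap, unlocked; grows clockwise seen from above; end stop 1.4, locked. Friction 0.03 N m. It turns only while the strap is pressed to 0.02 rad or less; then its T-head catches under the fork and holds the strap at about 0.02 rad. Higher up the fork blocks it; turned too early it lands on top of the fork.
- knob_grip (a point): Middle of the red knob's wing, 110 mm from the hinge, 17 mm above the strap's top face. Wing 38 mm long (x), 13 mm thick (y: grip across it), 26 mm high (z, away from the strap): from 4 to 30 mm above the strap. Below the strap a shank with a T-head, 36 x 8 mm, in line with the wing, reaches 42 mm under the strap's top face.
- brush: Round bristle pad (brush) standing on the bench bristles up, 60 mm across, 31 mm high; origin at the centre of its underside. Bystander.
- tube: Light brown cardboard tube standing on the bench, 31 mm across, 110 mm high; origin at the centre of its underside. Bystander.
- tweezers: Steel tweezers lying on the bench, 170 x 16 x 8 mm; origin at the middle underneath, y along them. Bystander.

How it is judged:
By the outcome, as a careful person would: the job done as asked, in the order asked, and still so for the second after the job is handed in, with the robot touching nothing.
It also fails if it takes over 62 s, if anything falls off the work surface, if the arm or the gripper's body presses on something with over 40 N, if the wrist force passes 120 N, or if a joint passes its speed limit or range.

## Working session

There is one attempt and no reset: what is moved stays moved. The work goes in short steps, Python scripts to look and compute and a tool call to move; the robot and the scene stay as the last step left them, time stands still between calls to the robot, and variables do not carry over. Pictures are saved under pics/ and viewed, at most 10 in all, crops included, and the job is handed in when it is done.

Besides the shell and the picture viewer there is one more tool, called after "Emit:" by a JSON object that holds its "op" and its "data", one argument or row to a line. play_rows: Moves the arm, as the interface text tells. Its arguments: {"type":"object","properties":{"translation":{"type":"array","items":{"type":"array","items":{"type":"number"}}},"delta_rot":{"type":"array","items":{"type":"array","items":{"type":"number"}}},"grip":{"type":"array","items":{"type":"number"}},"squeeze":{"type":"number"}},"required":["translation","delta_rot","grip"]}

```bash
ls; mkdir -p pics; python3 - <<'E'
from plant import r
import cv2
s=r.get_state(); print({k:(v if not hasattr(v,'round') else v) for k,v in s.items()})
for c in ("scene","side"):
    im=r.snapshot(c); cv2.imwrite(f"pics/{c}0.png",im)
    k=r.get_calibration(c); print(c,k['eye'],k['rotation'])
    for t in ("handpiece","tail","rest","cradle","strap","pad","knob","knob_grip","tail_plate","brush","tube","tweezers"):
        try: print(t,[(d['point'],d['confidence']) for d in r.look_for(c,t)[:2]])
        except Exception as e: print(t,e)
E
```

```text
pics
{'clock': 0.0, 'q': array([ 1.24179284,  0.68994655, -0.19451222,  1.56639246,  0.15728256,
        0.90250769, -0.21505932]), 'qd': array([ 0.00159074,  0.00014419,  0.00050019, -0.00020688,  0.00028371,
       -0.00063932, -0.00016898]), 'joint_torque': array([ 3.64682965e-04, -5.27569735e+01, -1.26642667e+00, -1.53424877e+01,
       -5.24380978e-02,  6.75015748e-03,  1.39035965e-04]), 'tool_pos': array([ 0.22158036, -0.58382408,  0.30192034]), 'eef_rot': array([ 9.83580622e-01,  1.80466873e-01, -2.31897089e-04, -9.02722539e-04]), 'contact_force': array([-0.61314473, -0.25987801,  0.06436229]), 'moment': array([ 0.00101083, -0.02728198, -0.04262998]), 'finger_force': 0.0, 'opening': 1.0000327961574547}
scene [-0.08214223  0.62556625  0.72203541] [-0.1700063   0.42423623  0.82937995 -0.32132598]
handpiece []
tail [([0.4763, 0.2679, 0.0474], 0.79)]
rest [([0.6221, -0.0342, 0.1694], 0.69), ([0.4704, 0.258, 0.0092], 0.59)]
cradle [([0.5186, -0.0335, 0.0241], 0.72)]
strap [([0.61, -0.0329, 0.1308], 0.62)]
pad [([0.6015, -0.0294, 0.126], 0.42)]
knob [([0.6244, -0.033, 0.1731], 0.54)
[... 219 characters left out ...]
 [([0.4535, -0.3821, 0.0051], 0.62)]
side [0.21702697 0.79473918 0.65019188] [-0.08690823  0.47317838  0.86372059 -0.15011967]
handpiece [([0.4789, 0.2717, 0.0513], 0.7)]
tail [([0.4748, 0.2748, 0.0505], 0.55)]
rest [([0.4687, 0.2647, 0.0102], 0.93), ([0.6138, -0.0303, 0.1439], 0.45)]
cradle [([0.526, -0.0276, 0.029], 0.95)]
strap [([0.6151, -0.0351, 0.1421], 0.72), ([0.4765, 0.275, 0.0493], 0.18)]
pad [([0.5973, -0.0289, 0.1248], 0.62)]
knob [([0.6429, -0.0387, 0.164], 0.82)]
knob_grip [([0.6411, -0.0336, 0.1672], 0.74)]
tail_plate [([0.5255, -0.0273, 0.0313], 0.97)]
brush [([0.6064, 0.1996, 0.0207], 0.67)]
tube [([0.5806, -0.3507, 0.0603], 0.81)]
tweezers [([0.4678, 0.2622, 0.0096], 0.16)]
```

View pics/scene0.png

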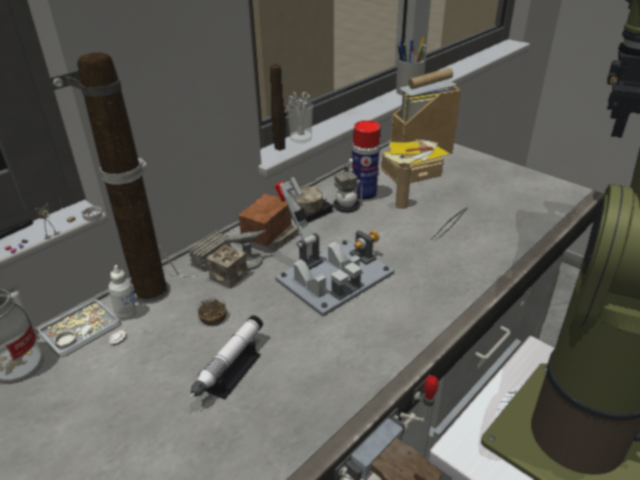

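View pics/side0.png

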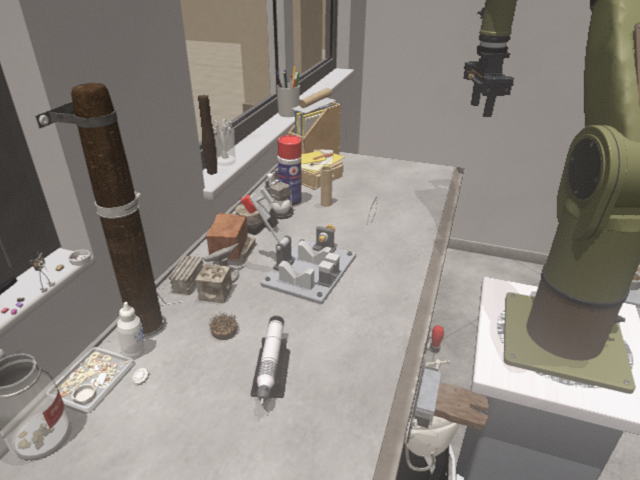

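The scene and side views show the handpiece's chuck pointing toward the cameras (+y), with its tail toward the cradle, so it needs no flip. In the side view the tail is at about (277,322) and the chuck at (264,395). The strap leans back at about 1.9 rad with the red knob at (250,203), and the stop screw is on the far (-y) side at (327,233).

```bash
cat > h.py <<'E'
import numpy as np, cv2
from scipy.spatial.transform import Rotation as R
from plant import r
np.set_printoptions(precision=4,suppress=True)
def cam(c):
    k=r.get_calibration(c); q=np.array(k['rotation']); 
    M=R.from_quat(q).as_matrix() if q.size==4 else q
    return np.array(k['intrinsics']),np.array(k['eye']),M,k
def ray(c,px):
    K,e,M,k=cam(c); px=np.atleast_2d(px).astype(float)
    d=np.c_[px,np.ones(len(px))]@np.linalg.inv(K).T
    return e,(d*[1,-1,-1])@M.T
def onplane(c,px,z):
    e,d=ray(c,px); return e+d*((z-e[2])/d[:,2])[:,None]
def proj(c,P):
    K,e,M,k=cam(c); p=(np.atleast_2d(P)-e)@M*[1,-1,-1]; p=p@K.T; return p[:,:2]/p[:,2:]
def delta(pos,rot,p0=None,R0=None):
    "tool-frame translation and rotvec(deg) to target, from p0,R0 or the measured pose"
    s=r.get_state(); p0=s['tool_pos'] if p0 is None else p0; R0=R.from_quat(s['eef_rot']) if R0 is None else R0
    return R0.inv().apply(np.array(pos)-p0),(R0.inv()*rot).as_rotvec(degrees=True)
def tool(xdir_deg,tilt=0):
    "pointing down, tool x at given world angle; tilt about world y (body leans to -x for tilt>0)"
    a=np.radians(xdir_deg); x=np.array([np.cos(a),np.sin(a),0]); z=np.array([0,0,-1.])
    return R.from_euler('y',-tilt,degrees=True)*R.from_matrix(np.c_[x,np.cross(z,x),z])
E
python3 - <<'E'
from h import *
for c in("scene","side"):
    print(cam(c)[3].keys(),cam(c)[0].tolist()); r.snapshot(c)
    for t in("handpiece","rest","cradle","knob","strap"):
        for d in r.silhouettes(c,t)[:1]:
            m=d['pixels']; ys,xs=np.nonzero(m); print(c,t,d['confidence'],m.sum(),xs.min(),xs.max(),ys.min(),ys.max())
            if t=="handpiece":
                P=np.c_[xs,ys]; W=onplane(c,P,.040)[:,:2]; mu=W.mean(0); u,s_,v=np.linalg.svd(W-mu); a=v[0]*np.sign(v[0][1]); tt=(W-mu)@a
                print("axis",a,np.degrees(np.arctan2(a[1],a[0])),"ends",mu+a*tt.min(),mu+a*tt.max(),"len",np.ptp(tt))
K,e,M,k=cam("wrist"); s=r.get_state(); T=R.from_quat(s['eef_rot']).as_matrix()
print("wrist in tool",T.T@(e-s['tool_pos']),T.T@M,K.tolist())
E
```

```text
dict_keys(['intrinsics', 'eye', 'rotation']) [[565.5541267052805, 0.0, 324.3094585828233], [0.0, 565.5541267052805, 246.59724681336283], [0.0, 0.0, 1.0]]
scene handpiece 0.98 1633 191 263 315 396
axis [-0.2885  0.9575] 106.76889637392445 ends [0.5098 0.1623] [0.4532 0.3503] len 0.19633702218366905
scene rest 0.59 1158 206 259 335 398
scene cradle 0.74 6465 275 393 178 315
scene knob 0.55 238 275 301 178 200
scene strap 0.65 138 443 466 207 230
dict_keys(['intrinsics', 'eye', 'rotation']) [[487.21665242737527, 0.0, 307.12630474258754], [0.0, 487.21665242737527, 240.70008020396463], [0.0, 0.0, 1.0]]
side handpiece 0.9 1341 257 284 315 402
axis [-0.2805  0.9598] 106.29227535690845 ends [0.5133 0.159 ] [0.4569 0.352 ] len 0.20104855513634845
side rest 0.9 910 251 290 337 397
side cradle 0.87 4863 243 355 189 302
side knob 0.85 230 243 272 188 211
side strap 0.89 793 242 288 188 245
wrist in tool [ 0.0741 -0.0005 -0.0816] [[ 0.      0.9579  0.2872]
 [ 1.     -0.0003  0.001 ]
 [ 0.001   0.2872 -0.9579]] [[355.6498528166788, 0.0, 313.7407656131575], [0.0, 355.6498528166788, 239.6335665572872], [0.0, 0.0, 1.0]]
```

```bash
python3 - <<'E'
from h import *
print(delta([.52,.12,.40],tool(90)))
E
```

```text
(array([ 0.5287, -0.5527, -0.0973]), array([  0.0051,   0.0013, -69.2135]))
```

Emit:
{"op": "play_rows", "data": {
  "translation": [
    [0.033, -0.0345, -0.006],
    [0.033, -0.0345, -0.006],
    [0.033, -0.0345, -0.006],
    [0.033, -0.0345, -0.006],
    [0.033, -0.0345, -0.006],
    [0.033, -0.0345, -0.006],
    [0.033, -0.0345, -0.006],
    [0.033, -0.0345, -0.006],
    [0.033, -0.0345, -0.006],
    [0.033, -0.0345, -0.006],
    [0.033, -0.0345, -0.006],
    [0.033, -0.0345, -0.006],
    [0.033, -0.0345, -0.006],
    [0.033, -0.0345, -0.006],
    [0.033, -0.0345, -0.006],
    [0.033, -0.0345, -0.006]
  ],
  "delta_rot": [
    [0, 0, 0],
    [0, 0, 0],
    [0, 0, 0],
    [0, 0, 0],
    [0, 0, 0],
    [0, 0, 0],
    [0, 0, 0],
    [0, 0, 0],
    [0, 0, 0],
    [0, 0, 0],
    [0, 0, 0],
    [0, 0, 0],
    [0, 0, 0],
    [0, 0, 0],
    [0, 0, 0],
    [0, 0, 0]
  ],
  "grip": [1, 1, 1, 1, 1, 1, 1, 1, 1, 1, 1, 1, 1, 1, 1, 1]
}}

```text
clock: 3.9
tool_pos: [0.52, 0.1205, 0.3991]
eef_rot: [0.984, 0.18, 0.0, 0.0]
contact_force: [1.5, -0.6, 0.6]
opening: 0.998
finger_force: 0.0
```

Emit:
{"op": "play_rows", "data": {
  "translation": [
    [0, 0, 0],
    [0, 0, 0],
    [0, 0, 0],
    [0, 0, 0],
    [0, 0, 0],
    [0, 0, 0],
    [0, 0, 0],
    [0, 0, 0]
  ],
  "delta_rot": [
    [0, 0, -10],
    [0, 0, -10],
    [0, 0, -10],
    [0, 0, -10],
    [0, 0, -10],
    [0, 0, -10],
    [0, 0, -9],
    [0, 0, 0]
  ],
  "grip": [1, 1, 1, 1, 1, 1, 1, 1]
}}

```text
clock: 4.9
tool_pos: [0.5196, 0.119, 0.3987]
eef_rot: [0.709, 0.705, 0.0, -0.0]
contact_force: [0.2, 0.2, -0.9]
opening: 0.999
finger_force: 0.0
```

```bash
python3 - <<'E'
from h import *
s=r.get_state(); print(s['clock'],s['q'],s['qd'],s['tool_pos'],s['eef_rot'])
im=r.snapshot("wrist"); cv2.imwrite("pics/w1.png",im)
for t in ("handpiece","tail","rest","cradle","tail_plate","strap","pad","knob_grip","brush"):
    print(t,[(d['point'],d['confidence']) for d in r.look_for("wrist",t)[:2]])
E
```

```text
4.9 [ 0.0536  0.4973 -0.5823  1.6964  0.3086  1.0409 -0.6364] [-0.0125 -0.0049  0.0202 -0.0013 -0.0084 -0.0052 -0.0463] [0.5196 0.119  0.3987] [ 0.7091  0.7051  0.0001 -0.0001]
handpiece [([0.4818, 0.2555, 0.0498], 0.72)]
tail [([0.489, 0.2576, 0.0508], 0.94)]
rest [([0.4864, 0.266, 0.0088], 0.78), ([0.4905, 0.2565, 0.052], 0.48)]
cradle [([0.5269, -0.026, 0.0147], 0.98), ([0.4868, 0.2655, 0.0106], 0.63)]
tail_plate [([0.5261, -0.0281, 0.015], 0.64), ([0.4897, 0.2658, 0.0096], 0.26)]
strap [([0.5986, -0.03, 0.1198], 0.8)]
pad [([0.6019, -0.032, 0.1261], 0.93)]
knob_grip []
brush [([0.6043, 0.19, 0.0191], 0.93)]
```

View pics/w1.png

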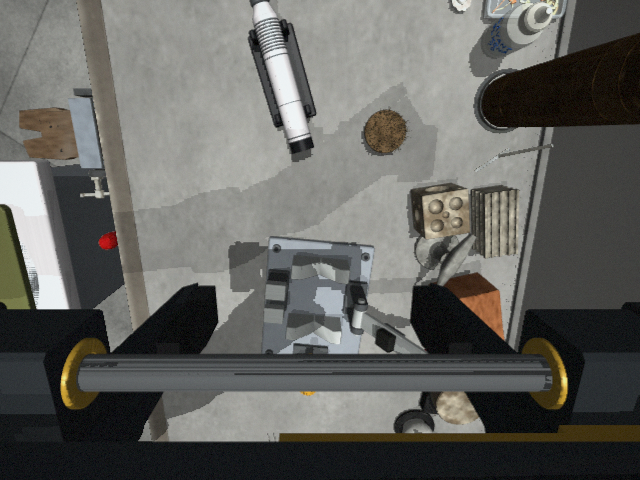

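The wrist view shows the handpiece from (262,0) to its tail at (302,150), and the brush at (386,131). The cradle plate's +y corners are at (270,237) and (374,247), and the strap runs right from (360,300) to its pad at (385,340). I'll enlarge the cradle and handpiece to get exact corners.

```bash
python3 - <<'E'
from h import *
im=cv2.imread("pics/w1.png"); c=im[225:365,245:435]; cv2.imwrite("pics/w1c.png",cv2.resize(c,None,fx=4,fy=4,interpolation=cv2.INTER_CUBIC))
for t in("handpiece","rest"):
    d=r.silhouettes("wrist",t)[0]; m=d['pixels']; ys,xs=np.nonzero(m)
    W=onplane("wrist",np.c_[xs,ys],.040 if t=="handpiece" else .02)[:,:2]; mu=W.mean(0); u,s_,v=np.linalg.svd(W-mu,full_matrices=False); a=v[0]*np.sign(v[0][1]); tt=(W-mu)@a
    print(t,d['confidence'],"axis",a,np.degrees(np.arctan2(a[1],a[0])),"ends",mu+a*tt.min(),mu+a*tt.max(),ys.min())
print("tail",onplane("wrist",[[302,150]],.04))
E
```

```text
handpiece 0.94 axis [-0.277   0.9609] 106.08141315934574 ends [0.5064 0.1739] [0.4601 0.3343] 0
rest 0.79 axis [-0.2924  0.9563] 107.0010043474093 ends [0.4991 0.2085] [0.4668 0.3142] 19
tail [[0.5053 0.1746 0.04  ]]
```

View pics/w1c.png

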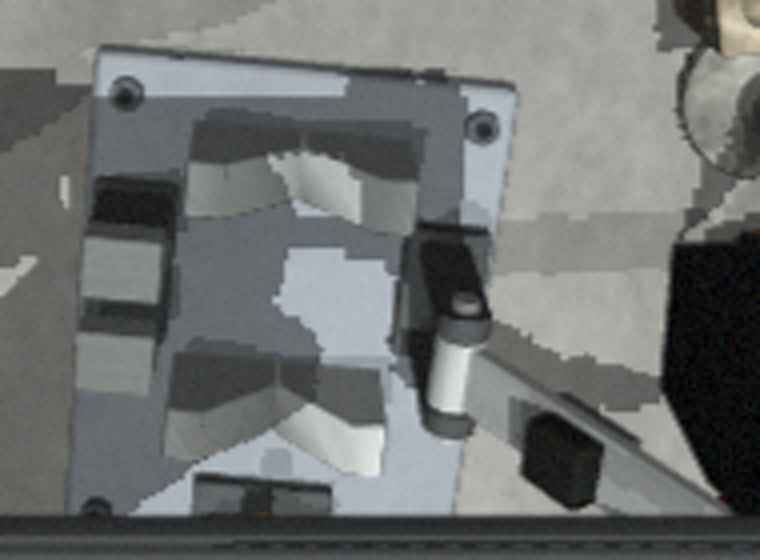

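```bash
python3 - <<'E'
from h import *
from scipy.optimize import least_squares
f=lambda x,y:[x/4+245-.4,y/4+225-.4]
A=f(100,47);B=f(515,82);L=f(68,510);Rr=f(460,510);V=f(275,390);H1=f(462,320);H2=f(450,410)
S1,S2=f(303,150),f(275,390)
for n,p,z in(("A",A,.012),("B",B,.012),("L",L,.012),("R",Rr,.012),("V+",S1,.03),("V-",S2,.03),("H1",H1,.081),("H2",H2,.081)): print(n,onplane("wrist",[p],z)[0])
def g(v):
    c,s=np.cos(v[2]),np.sin(v[2]); T=lambda P:np.array([v[0]+c*P[0]-s*P[1],v[1]+s*P[0]+c*P[1],P[2]])
    pj=lambda P:proj("wrist",T(P))[0]
    e=[pj((-.074,.098,.012))-A,pj((.074,.098,.012))-B,pj((0,-.035,.03))-V,pj((0,.055,.03))-S1]
    for p,x in((L,-.074),(Rr,.074)):
        w=onplane("wrist",[p],.012)[0]; e.append([((w[0]-v[0])*c+(w[1]-v[1])*s-x)*700])
    return np.concatenate(e)
o=least_squares(g,[.525,-.03,0.]); print(o.x,np.degrees(o.x[2]),o.fun)
E
```

```text
A [0.4585 0.0587 0.012 ]
B [0.6012 0.0456 0.012 ]
L [ 0.4391 -0.1241  0.012 ]
R [ 0.5879 -0.1247  0.012 ]
V+ [0.5278 0.0275 0.03  ]
V- [ 0.518  -0.0631  0.03  ]
H1 [ 0.5762 -0.0099  0.081 ]
H2 [ 0.5735 -0.0413  0.081 ]
[ 0.5214 -0.0372 -0.0932] -5.341875094727168 [-1.4111 -6.0312  2.4416 -5.4997  0.1865  5.597  -0.8964  6.9146  0.0902
  0.2124]
```

```bash
python3 - <<'E'
from h import *
from scipy.optimize import least_squares
f=lambda x,y:[x/4+245-.4,y/4+225-.4]
A=f(100,47);B=f(515,82);L=f(68,510);Rr=f(460,510);V=f(275,390);S1=f(303,150)
r.snapshot("wrist")
def g(v):
    c,s=np.cos(v[2]),np.sin(v[2]); T=lambda P:np.array([v[0]+c*P[0]-s*P[1],v[1]+s*P[0]+c*P[1],P[2]])
    pj=lambda P:proj("wrist",T(P))[0]
    e=[pj((-.074,v[3],.012))-A,pj((.074,v[3],.012))-B,pj((0,-.035,.03))-V,pj((0,.055,.03))-S1]
    for p,x in((L,-.074),(Rr,.074)):
        w=onplane("wrist",[p],.012)[0]; e.append([((w[0]-v[0])*c+(w[1]-v[1])*s-x)*700])
    return np.concatenate(e)
o=least_squares(g,[.525,-.03,0.,.09]); print(o.x,np.degrees(o.x[2]),o.fun)
v=o.x;c,s=np.cos(v[2]),np.sin(v[2])
# overlay of model on the picture, at several z
im=cv2.imread("pics/w1.png"); T=lambda P:np.array([v[0]+c*P[0]-s*P[1],v[1]+s*P[0]+c*P[1],P[2]])
def line(*P):
    p=proj("wrist",np.array([T(q) for q in P]))
    cv2.polylines(big,[np.int32((p-[245,225]+.4)*4)],False,(0,0,255),1)
big=cv2.resize(im[225:365,245:435],None,fx=4,fy=4)
for y in(-.055,-.035,.035,.055): line((-.024,y,.054),(0,y,.03),(.024,y,.054))
for sx in(-1,1): line((-.043,sx*.031,.06),(-.069,sx*.031,.06)); line((.045,sx*.025,.082),(.063,sx*.025,.082))
line((.054,-.025,.073),(.054,.025,.073)); line((-.074,-.12,.012),(-.074,v[3],.012),(.074,v[3],.012),(.074,-.12,.012))
for th in(1.8,1.92,2.05): line((.054,.011,.073),(.054-.125*np.cos(th),.011,.073+.125*np.sin(th)))
# handpiece
a=np.radians(106.3); u=np.array([np.cos(a),np.sin(a)])
cv2.imwrite("pics/w1d.png",big)
E
```

```text
[ 0.5223 -0.0277 -0.0936  0.0801] -5.364557252343567 [-1.7221 -0.1723  1.6061  0.3131  0.7595 -0.3275 -0.2308  0.341   0.1355
  0.2518]
```

View pics/w1d.png

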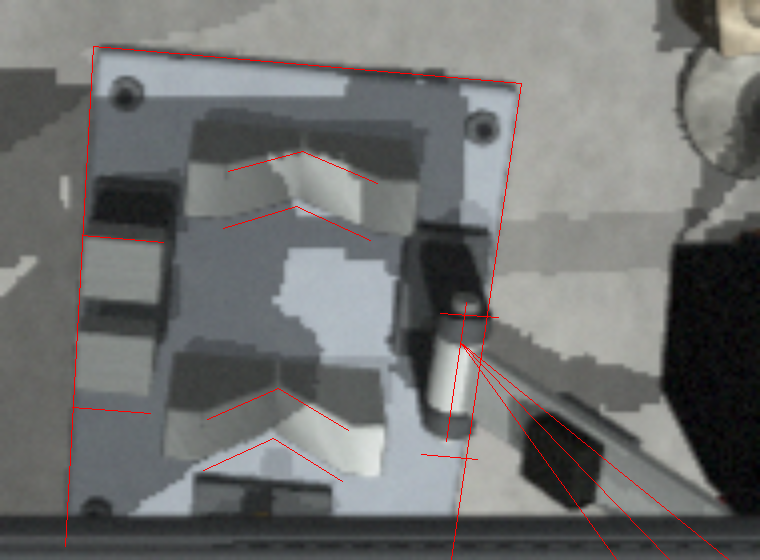

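The model overlay fits: the cradle is at (0.522,-0.028), yaw -5.4°. The strap edge at crop (490,350)–(730,510) puts the strap at about 2.2 rad. I'll grip with the body tilted 22° towards the robot so that it clears the strap.

```bash
cat >> h.py <<'E'
CR=np.array([.5223,-.0277]); CY=np.radians(-5.36)
def C(x,y,z): return np.array([CR[0]+np.cos(CY)*x-np.sin(CY)*y, CR[1]+np.sin(CY)*x+np.cos(CY)*y, z])
def pick(axis,xdeg,back,tilt=22):
    "tool pose with the grasp point lifted; TCP 'back' m from the axis"
    Rt=tool(xdeg)*R.from_euler('x',-tilt,degrees=True); return np.array(axis)-back*Rt.apply([0,0,1]),Rt
E
python3 - <<'E'
from h import *
p,Rt=pick([.4834,.2537,.04],106.4,.052); p2,_=pick([.4834,.2537,.04],106.4,.132)
s=r.get_state(); print("rot",delta(p2,Rt)[1]); print("pre",delta(p2,Rt,R0=Rt)[0],"target",p,p2)
E
```

```text
rot [-21.8425   3.1964 -16.4149]
pre [ 0.1393 -0.1313  0.2018] target [0.4647 0.2482 0.0882] [0.436  0.2397 0.1624]
```

Emit:
{"op": "play_rows", "data": {
  "translation": [
    [0, 0, 0],
    [0, 0, 0],
    [0, 0, 0],
    [0.0174, -0.0164, 0.0252],
    [0.0174, -0.0164, 0.0252],
    [0.0174, -0.0164, 0.0252],
    [0.0174, -0.0164, 0.0252],
    [0.0174, -0.0164, 0.0252],
    [0.0174, -0.0164, 0.0252],
    [0.0174, -0.0164, 0.0252],
    [0.0174, -0.0164, 0.0252],
    [0, 0, 0]
  ],
  "delta_rot": [
    [-7.28, 1.07, -5.47],
    [-7.28, 1.07, -5.47],
    [-7.28, 1.07, -5.47],
    [0, 0, 0],
    [0, 0, 0],
    [0, 0, 0],
    [0, 0, 0],
    [0, 0, 0],
    [0, 0, 0],
    [0, 0, 0],
    [0, 0, 0],
    [0, 0, 0]
  ],
  "grip": [0.05, 0.05, 0.05, 0.05, 0.05, 0.05, 0.05, 0.05, 0.05, 0.05, 0.05, 0.05]
}}

```text
clock: 7.05
tool_pos: [0.4408, 0.2073, 0.1985]
eef_rot: [0.589, 0.79, 0.125, 0.11]
contact_force: [0.4, -0.4, 0.4]
opening: 0.53
finger_force: 0.0
```

```bash
python3 - <<'E'
from h import *
p,Rt=pick([.4834,.2537,.04],106.4,.052)
print(delta(p,Rt), r.get_state()['opening'],r.get_state()['q'])
im=r.snapshot("wrist"); cv2.imwrite("pics/w2.png",im)
a=np.radians(106.4);u=np.array([np.cos(a),np.sin(a),0])
for y in(-.08,0,.066): print(proj("wrist",np.array([.4834,.2537,.04])+u*y))
d=r.silhouettes("wrist","handpiece")[0]; m=d['pixels']; ys,xs=np.nonzero(m)
W=onplane("wrist",np.c_[xs,ys],.040)[:,:2]; mu=W.mean(0); q,s_,v=np.linalg.svd(W-mu,full_matrices=False); a=v[0]*np.sign(v[0][1]); tt=(W-mu)@a
print(d['confidence'],np.degrees(np.arctan2(a[1],a[0])),mu,mu+a*tt.min(),mu+a*tt.max(),ys.min(),ys.max())
E
```

```text
(array([ 0.0355, -0.0032,  0.1146]), array([-2.8879,  1.4502,  0.4528])) 0.5301339095292708 [-0.3793  0.6852 -0.3526  2.3124  1.9471  0.3804 -2.2493]
[[310.802  290.7839]]
[[311.0953 187.3266]]
[[311.3858  84.8718]]
0.92 105.6701812311395 [0.4842 0.2621] [0.5118 0.1639] [0.4587 0.3532] 19 304
```

View pics/w2.png

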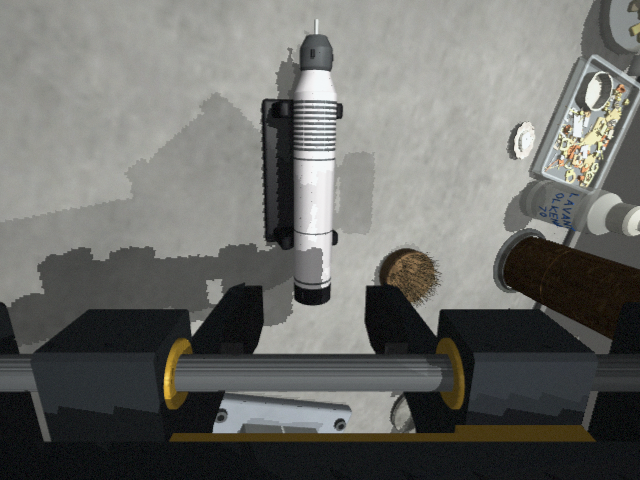

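The wrist view shows the handpiece's tail at (313,304) and its chuck at (317,45), with the rest's notches at rows 110 and 238. The brush is clear at (410,278), and the barrel sits between the fingers. I'll refine the grasp target to (0.4865,0.2494), yaw 106°.

```bash
python3 - <<'E'
from h import *
p,Rt=pick([.4865,.2494,.04],106,.052); p2,_=pick([.4865,.2494,.04],106,.112)
print(delta(p2,Rt)[1],delta(p2,Rt,R0=Rt)[0])
E
```

```text
[-2.6391  1.5296  0.6609] [ 0.0299 -0.0098  0.0569]
```

Emit:
{"op": "play_rows", "data": {
  "translation": [
    [0, 0, 0],
    [0, 0, 0],
    [0.006, -0.002, 0.0114],
    [0.006, -0.002, 0.0114],
    [0.006, -0.002, 0.0114],
    [0.006, -0.002, 0.0114],
    [0.006, -0.002, 0.0114],
    [0, 0, 0]
  ],
  "delta_rot": [
    [-1.32, 0.76, 0.33],
    [-1.32, 0.76, 0.33],
    [0, 0, 0],
    [0, 0, 0],
    [0, 0, 0],
    [0, 0, 0],
    [0, 0, 0],
    [0, 0, 0]
  ],
  "grip": [0.05, 0.05, 0.05, 0.05, 0.05, 0.05, 0.05, 0.05]
}}

```text
clock: 8.15
tool_pos: [0.445, 0.2391, 0.1423]
eef_rot: [0.59, 0.785, 0.152, 0.114]
contact_force: [-0.8, -0.5, 0.5]
opening: 0.527
finger_force: 0.0
```

```bash
python3 - <<'E'
from h import *
p,Rt=pick([.4865,.2494,.04],106,.052)
print(delta(p,Rt),r.get_state()['q'],r.get_state()['tool_pos'],p)
E
```

```text
(array([-0.0016,  0.0014,  0.0589]), array([-0.0904, -0.0757,  0.0784])) [-0.3394  0.8587 -0.5162  2.3187  2.1461  0.6166 -2.4808] [0.445  0.2391 0.1423] [0.4678 0.244  0.0882]
```

Emit:
{"op": "play_rows", "data": {
  "translation": [
    [0, 0, 0.012],
    [0, 0, 0.012],
    [0, 0, 0.012],
    [-0.001, 0.001, 0.012],
    [0, 0, 0.011],
    [0, 0, 0]
  ],
  "delta_rot": [
    [0, 0, 0],
    [0, 0, 0],
    [0, 0, 0],
    [0, 0, 0],
    [0, 0, 0],
    [0, 0, 0]
  ],
  "grip": [0.05, 0.05, 0.05, 0.05, 0.05, 0.05]
}}

```text
clock: 8.9
tool_pos: [0.4678, 0.2438, 0.0882]
eef_rot: [0.591, 0.784, 0.152, 0.114]
contact_force: [-0.1, 0.7, 0.5]
opening: 0.525
finger_force: 0.0
```

Emit:
{"op": "play_rows", "data": {
  "translation": [
    [0, 0, 0],
    [0, 0, 0],
    [0, 0, 0],
    [0, 0, 0],
    [0, 0, 0]
  ],
  "delta_rot": [
    [0, 0, 0],
    [0, 0, 0],
    [0, 0, 0],
    [0, 0, 0],
    [0, 0, 0]
  ],
  "grip": [-0.2, -0.3, -0.45, -0.6, -0.6],
  "squeeze": 30
}}

```text
clock: 9.52
tool_pos: [0.4665, 0.2437, 0.089]
eef_rot: [0.59, 0.785, 0.152, 0.114]
contact_force: [-4.4, -1.8, 1.9]
opening: 0.31
finger_force: 30.0
```

Emit:
{"op": "play_rows", "data": {
  "translation": [
    [0, 0.0028, -0.007],
    [0, 0.0056, -0.0139],
    [0, 0.0056, -0.0139],
    [0, 0.0094, -0.0232],
    [0, 0.0094, -0.0232],
    [0, 0, 0]
  ],
  "delta_rot": [
    [0, 0, 0],
    [0, 0, 0],
    [0, 0, 0],
    [0, 0, 0],
    [0, 0, 0],
    [0, 0, 0]
  ],
  "grip": [-0.6, -0.6, -0.6, -0.6, -0.6, -0.6]
}}

```text
clock: 10.28
tool_pos: [0.4692, 0.2447, 0.1788]
eef_rot: [0.59, 0.784, 0.155, 0.116]
contact_force: [1.0, 0.1, -2.9]
opening: 0.309
finger_force: 30.0
```

```bash
python3 - <<'E'
from h import *
s=r.get_state(); print(s['q'],s['tool_pos'],s['contact_force'],s['moment'])
for yy in(.016,):
    pf,Rt=pick(C(0,yy,.0498),84.64,.052); p1,_=pick(C(0,yy,.130),84.64,.052)
    print(pf,p1,delta(p1,Rt)); print("no-rot first:",delta(p1,Rt,R0=Rt)[0])
im=r.snapshot("wrist"); cv2.imwrite("pics/w3.png",im)
E
```

```text
[-0.374   0.7622 -0.4152  2.2442  2.0204  0.4603 -2.3329] [0.4692 0.2447 0.1788] [ 1.0152  0.1163 -2.9171] [-0.1813  0.4363  0.0069]
[ 0.5044 -0.01    0.098 ] [ 0.5044 -0.01    0.1782] (array([-0.2544, -0.034 , -0.0135]), array([ 0.3211, -8.1112, 19.7989]))
no-rot first: [-0.2502  0.0543  0.0226]
```

View pics/w3.png

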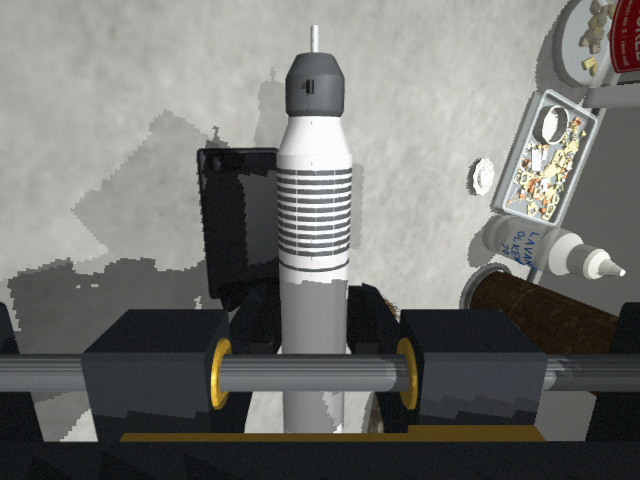

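The wrist view shows the handpiece held straight between the fingers: barrel/chuck joint near row 116, chuck front near row 52, axis at column 315. I'll use these rows to work out where along the barrel it is gripped.

```bash
python3 - <<'E'
from h import *
s=r.get_state(); Rt=R.from_quat(s['eef_rot']); K,e,M,k=cam("wrist")
for row in(25,52,116,155):
    e,d=ray("wrist",[[315,row]]); e2=Rt.inv().apply(e-s['tool_pos']); d2=Rt.inv().apply(d)[0]
    print(row,[ (e2+d2*(z-e2[2])/d2[2])[:2] for z in(.048,.052,.056)])
# transport rows: interpolate
p1,R1=pick(C(0,.016,.13),84.64,.052); 
E
```

```text
25 [array([0.1082, 0.0002]), array([0.1092, 0.0002]), array([0.1103, 0.0002])]
52 [array([0.1003, 0.0002]), array([0.1011, 0.0002]), array([0.1019, 0.0002])]
116 [array([0.0804, 0.0002]), array([0.0806, 0.0002]), array([0.0808, 0.0002])]
155 [array([0.0673, 0.0002]), array([0.0671, 0.0002]), array([0.0669, 0.0002])]
```

Emit:
{"op": "play_rows", "data": {
  "translation": [
    [0, 0, 0],
    [0, 0, 0],
    [0, 0, 0],
    [0, 0, 0],
    [-0.0313, 0.0068, 0.0028],
    [-0.0313, 0.0068, 0.0028],
    [-0.0313, 0.0068, 0.0028],
    [-0.0313, 0.0068, 0.0028],
    [-0.0313, 0.0068, 0.0028],
    [-0.0313, 0.0068, 0.0028],
    [-0.0313, 0.0068, 0.0028],
    [-0.0313, 0.0068, 0.0028],
    [0, 0, 0]
  ],
  "delta_rot": [
    [0.08, -2.03, 4.95],
    [0.08, -2.03, 4.95],
    [0.08, -2.03, 4.95],
    [0.08, -2.03, 4.95],
    [0, 0, 0],
    [0, 0, 0],
    [0, 0, 0],
    [0, 0, 0],
    [0, 0, 0],
    [0, 0, 0],
    [0, 0, 0],
    [0, 0, 0],
    [0, 0, 0]
  ],
  "grip": [-0.6, -0.6, -0.6, -0.6, -0.6, -0.6, -0.6, -0.6, -0.6, -0.6, -0.6, -0.6, -0.6]
}}

```text
clock: 11.95
tool_pos: [0.5029, -0.0144, 0.1753]
eef_rot: [0.728, 0.659, 0.124, 0.141]
contact_force: [-0.3, 0.5, -2.7]
opening: 0.314
finger_force: 30.0
```

```bash
python3 - <<'E'
from h import *
s=r.get_state(); print(s['q'],s['contact_force'],s['moment'])
p1,Rt=pick(C(0,.016,.13),84.64,.052); print(delta(p1,Rt), delta(p1,Rt,R0=Rt)[0])
E
```

```text
[ 0.119   0.7522 -0.3574  2.3196  2.2722  0.4231 -2.456 ] [-0.2681  0.4929 -2.6908] [0.0214 0.4552 0.0741]
(array([ 0.0046,  0.002 , -0.0023]), array([-0.3539,  0.3718, -0.2187])) [ 0.0046  0.0021 -0.0023]
```

Emit:
{"op": "play_rows", "data": {
  "translation": [
    [0.0046, 0.002, -0.0023],
    [0, -0.0045, 0.0111],
    [0, -0.0045, 0.0111],
    [0, -0.0045, 0.0111],
    [0, -0.0045, 0.0111],
    [0, -0.0034, 0.0083],
    [0, -0.0026, 0.0065],
    [0, 0, 0]
  ],
  "delta_rot": [
    [-0.35, 0.37, -0.22],
    [0, 0, 0],
    [0, 0, 0],
    [0, 0, 0],
    [0, 0, 0],
    [0, 0, 0],
    [0, 0, 0],
    [0, 0, 0]
  ],
  "grip": [-0.6, -0.6, -0.6, -0.6, -0.6, -0.6, -0.6, -0.6]
}}

```text
clock: 12.95
tool_pos: [0.5043, -0.0063, 0.115]
eef_rot: [0.724, 0.663, 0.13, 0.14]
contact_force: [-0.2, -0.8, -2.6]
opening: 0.304
finger_force: 30.0
```

```bash
python3 - <<'E'
from h import *
s=r.get_state(); print(s['q'],s['contact_force'],s['moment'])
p1,Rt=pick(C(0,.016,.0498),84.64,.052); print(delta(p1,Rt),s['tool_pos']-p1)
im=r.snapshot("side"); cv2.imwrite("pics/s4.png",cv2.resize(im[170:320,220:400],None,fx=4,fy=4,interpolation=cv2.INTER_CUBIC))
E
```

```text
[ 0.1589  0.9158 -0.4524  2.3359  2.3806  0.6099 -2.5415] [-0.2273 -0.7561 -2.6231] [0.0165 0.4763 0.0601]
(array([-0.0036, -0.006 ,  0.0159]), array([ 0.0048, -0.245 ,  0.2756])) [-0.0001  0.0036  0.017 ]
```

View pics/s4.png

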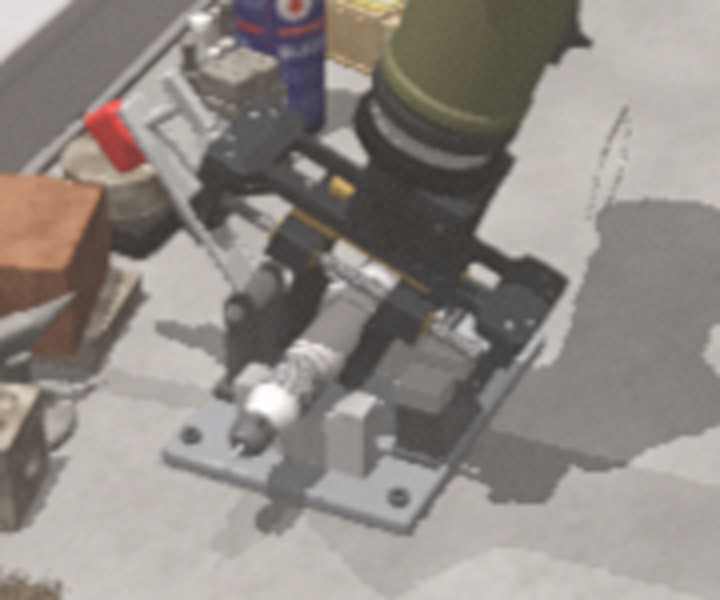

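The side view shows the handpiece over both saddles, chuck at crop (250,435) pointing +y. The gripper body is just in front of the strap, and the force reads only the handpiece's weight. Lowering it gently.

Emit:
{"op": "play_rows", "data": {
  "translation": [
    [-0.003, -0.0019, 0.0046],
    [0, -0.0019, 0.0046],
    [0, -0.001, 0.0024],
    [0, 0, 0]
  ],
  "delta_rot": [
    [0, -0.25, 0.28],
    [0, 0, 0],
    [0, 0, 0],
    [0, 0, 0]
  ],
  "grip": [-0.6, -0.6, -0.6, -0.6]
}}

```text
clock: 13.5
tool_pos: [0.504, -0.0092, 0.1027]
eef_rot: [0.726, 0.661, 0.129, 0.141]
contact_force: [0.4, 0.7, -2.1]
opening: 0.305
finger_force: 30.0
```

Emit:
{"op": "play_rows", "data": {
  "translation": [
    [0, -0.0008, 0.0019],
    [0, -0.0008, 0.0019],
    [0, 0, 0]
  ],
  "delta_rot": [
    [0, 0, 0],
    [0, 0, 0],
    [0, 0, 0]
  ],
  "grip": [-0.6, -0.6, -0.6]
}}

```text
clock: 13.88
tool_pos: [0.5044, -0.0092, 0.0989]
eef_rot: [0.726, 0.661, 0.129, 0.142]
contact_force: [1.3, -0.6, -2.8]
opening: 0.315
finger_force: 30.0
```

Emit:
{"op": "play_rows", "data": {
  "translation": [
    [0, -0.0006, 0.0014],
    [0, 0, 0]
  ],
  "delta_rot": [
    [0, 0, 0],
    [0, 0, 0]
  ],
  "grip": [-0.6, -0.6]
}}

```text
clock: 14.12
tool_pos: [0.5044, -0.0092, 0.0986]
eef_rot: [0.725, 0.661, 0.13, 0.143]
contact_force: [-2.3, -1.0, 10.7]
opening: 0.306
finger_force: 30.0
```

Emit:
{"op": "play_rows", "data": {
  "translation": [
    [0, -0.0006, 0.0014],
    [0, 0, 0]
  ],
  "delta_rot": [
    [0, 0, 0],
    [0, 0, 0]
  ],
  "grip": [-0.6, -0.6]
}}

```text
clock: 14.38
tool_pos: [0.5043, -0.0092, 0.0984]
eef_rot: [0.725, 0.661, 0.13, 0.143]
contact_force: [-5.5, -0.3, 25.2]
opening: 0.309
finger_force: 30.0
```

Emit:
{"op": "play_rows", "data": {
  "translation": [
    [0, 0.0008, -0.0019],
    [-0.002, 0, 0],
    [-0.002, 0, 0],
    [-0.002, 0, 0],
    [-0.002, 0, 0],
    [0, 0, 0]
  ],
  "delta_rot": [
    [0, 0, 0],
    [0, 0, 0],
    [0, 0, 0],
    [0, 0, 0],
    [0, 0, 0],
    [0, 0, 0]
  ],
  "grip": [-0.6, -0.6, -0.6, -0.6, -0.6, -0.6]
}}

```text
clock: 15.12
tool_pos: [0.504, -0.0131, 0.0987]
eef_rot: [0.724, 0.663, 0.132, 0.139]
contact_force: [-0.5, 7.8, 7.5]
opening: 0.307
finger_force: 30.1
```

Emit:
{"op": "play_rows", "data": {
  "translation": [
    [-0.001, 0, 0],
    [-0.001, 0, 0],
    [-0.001, 0, 0]
  ],
  "delta_rot": [
    [0, 0, 0],
    [0, 0, 0],
    [0, 0, 0]
  ],
  "grip": [-0.6, -0.6, -0.6]
}}

```text
clock: 15.5
tool_pos: [0.5038, -0.0156, 0.0986]
eef_rot: [0.724, 0.663, 0.132, 0.139]
contact_force: [-0.6, 8.5, 6.5]
opening: 0.308
finger_force: 30.1
```

Emit:
{"op": "play_rows", "data": {
  "translation": [
    [-0.001, 0.0003, -0.0007],
    [-0.001, 0, 0],
    [-0.001, 0, 0],
    [-0.001, 0, 0]
  ],
  "delta_rot": [
    [0, 0, 0],
    [0, 0, 0],
    [0, 0, 0],
    [0, 0, 0]
  ],
  "grip": [-0.6, -0.6, -0.6, -0.6]
}}

```text
clock: 16.0
tool_pos: [0.5029, -0.0238, 0.0987]
eef_rot: [0.726, 0.661, 0.129, 0.141]
contact_force: [1.5, 4.4, 2.6]
opening: 0.306
finger_force: 30.0
```

Emit:
{"op": "play_rows", "data": {
  "translation": [
    [-0.001, 0, 0],
    [-0.001, 0, 0],
    [-0.001, 0, 0]
  ],
  "delta_rot": [
    [0, 0, 0],
    [0, 0, 0],
    [0, 0, 0]
  ],
  "grip": [-0.6, -0.6, -0.6]
}}

```text
clock: 16.38
tool_pos: [0.5027, -0.0256, 0.0987]
eef_rot: [0.725, 0.662, 0.13, 0.14]
contact_force: [2.0, 8.4, 1.4]
opening: 0.307
finger_force: 30.1
```

Emit:
{"op": "play_rows", "data": {
  "translation": [
    [-0.001, 0, 0],
    [0, 0, 0]
  ],
  "delta_rot": [
    [0, 0, 0],
    [0, 0, 0]
  ],
  "grip": [-0.6, -0.6]
}}

```text
clock: 16.62
tool_pos: [0.5027, -0.0257, 0.0987]
eef_rot: [0.725, 0.662, 0.13, 0.14]
contact_force: [2.4, 10.1, 1.5]
opening: 0.311
finger_force: 30.1
```

Emit:
{"op": "play_rows", "data": {
  "translation": [
    [-0.001, 0, 0],
    [0, 0, 0]
  ],
  "delta_rot": [
    [0, 0, 0],
    [0, 0, 0]
  ],
  "grip": [-0.6, -0.6]
}}

```text
clock: 16.88
tool_pos: [0.5027, -0.0258, 0.0987]
eef_rot: [0.724, 0.663, 0.131, 0.139]
contact_force: [2.3, 11.3, -0.8]
opening: 0.308
finger_force: 30.1
```

Emit:
{"op": "play_rows", "data": {
  "translation": [
    [-0.0015, 0, 0],
    [-0.0015, 0, 0],
    [0, 0, 0]
  ],
  "delta_rot": [
    [0, 0, 0],
    [0, 0, 0],
    [0, 0, 0]
  ],
  "grip": [-0.6, -0.6, -0.6]
}}

```text
clock: 17.25
tool_pos: [0.5026, -0.0262, 0.0988]
eef_rot: [0.723, 0.664, 0.133, 0.137]
contact_force: [4.1, 16.2, -0.5]
opening: 0.307
finger_force: 30.1
```

Emit:
{"op": "play_rows", "data": {
  "translation": [
    [0.001, -0.0004, 0.0009],
    [0, 0, 0],
    [0, 0, 0],
    [0, 0, 0],
    [0, 0, -0.01],
    [0, 0, -0.02],
    [0, 0, -0.03],
    [0, 0, -0.04],
    [0, 0, 0]
  ],
  "delta_rot": [
    [0, 0, 0],
    [0, 0, 0],
    [0, 0, 0],
    [0, 0, 0],
    [0, 0, 0],
    [0, 0, 0],
    [0, 0, 0],
    [0, 0, 0],
    [0, 0, 0]
  ],
  "grip": [-0.6, -0.4, -0.2, -0.2, -0.2, -0.2, -0.2, -0.2, -0.2]
}}

```text
clock: 18.38
tool_pos: [0.4637, -0.0283, 0.1926]
eef_rot: [0.726, 0.661, 0.129, 0.143]
contact_force: [0.3, 0.4, -0.8]
opening: 0.397
finger_force: 0.0
```

```bash
python3 - <<'E'
from h import *
s=r.get_state(); print(s['q'],s['tool_pos'],s['contact_force'])
im=r.snapshot("side"); a=im[170:320,220:400]; r2=r.snapshot("scene"); b=r2[170:320,260:410]
cv2.imwrite("pics/s5.png",np.hstack([cv2.resize(a,(432,360),interpolation=cv2.INTER_CUBIC),cv2.resize(b,(360,360),interpolation=cv2.INTER_CUBIC)]))
for c in("side","scene"):
    for t in("knob_grip","strap","pad"): print(c,t,[(d['point'],d['confidence']) for d in r.look_for(c,t)[:1]])
for th in(2.0,2.1,2.2,2.3,2.4):
    d=np.array([-np.cos(th),np.sin(th)]);n=np.array([-np.sin(th),-np.cos(th)])
    k=.11*d-.033*n; tip=.125*d
    print(th,proj("side",[C(.054+k[0],0,.073+k[1])])[0],proj("scene",[C(.054+k[0],0,.073+k[1])])[0],proj("side",[C(.054+tip[0],0,.073+tip[1])])[0])
E
```

```text
[ 0.1938  0.7112 -0.4337  2.4268  2.3278  0.4881 -2.5019] [ 0.4637 -0.0283  0.1926] [ 0.2518  0.3598 -0.8207]
side knob_grip [([0.642, -0.0319, 0.1662], 0.8)]
side strap [([0.6152, -0.0315, 0.1408], 0.83)]
side pad [([0.5977, -0.0301, 0.1269], 0.46)]
scene knob_grip [([0.6201, -0.0361, 0.1728], 0.57)]
scene strap [([0.6124, -0.0338, 0.1337], 0.67)]
scene pad [([0.5039, -0.0335, 0.0256], 0.25)]
2.0 [251.8112 200.7841] [282.3499 188.445 ] [260.6319 191.45  ]
2.1 [248.7955 203.3166] [280.0078 190.4165] [256.2562 192.9101]
2.2 [246.1774 206.2056] [277.983  192.8417] [252.2295 194.8567]
2.3 [243.9752 209.4147] [276.2869 195.6863] [248.5877 197.2585]
2.4 [242.2021 212.9053] [274.9275 198.9133] [245.3606 200.0802]
```

View pics/s5.png

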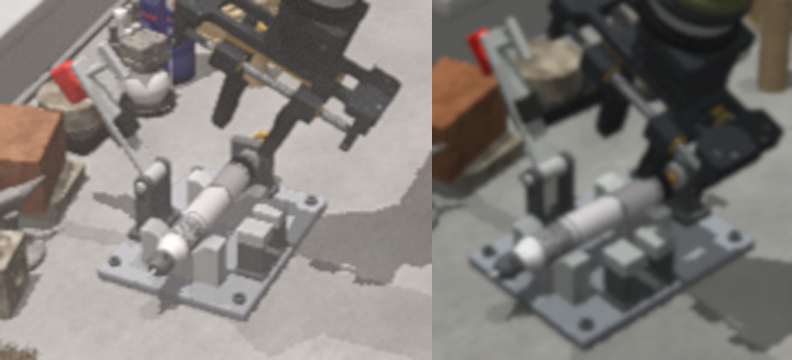

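Both views show the handpiece lying in both saddles, its tail at the screw. The strap tip, at about side pixel (255,191), puts the strap at about 2.1 rad. Next I lift, straighten the tool and turn it so that the fingers close along the cradle's y.

```bash
python3 - <<'E'
from h import *
s=r.get_state(); R0=R.from_quat(s['eef_rot']); Rt=tool(-5.36)
print("world up in tool",R0.inv().apply([0,0,1]))
R1=R0*R.from_rotvec([21.8,0,0],degrees=True); print((R1.inv()*Rt).as_rotvec(degrees=True))
p=s['tool_pos']+[0,0,.13]; print("then",Rt.inv().apply(C(.178,0,.32)-p))
print("block base",onplane("side",[[282,214]],0),onplane("side",[[245,214]],.05)); e,d=ray("side",[[278,189]])
for z in(.05,.08,.12): print(z,e+d*((z-e[2])/d[0,2]))
E
```

```text
world up in tool [ 0.      0.3742 -0.9274]
[ 0.1348 -0.138  89.9859]
then [ 0.2356 -0.0054 -0.0004]
block base [[ 0.6815 -0.2678  0.    ]] [[ 0.7338 -0.1555  0.05  ]]
0.05 [[ 0.7099 -0.3123  0.05  ]]
0.08 [[ 0.6853 -0.257   0.08  ]]
0.12 [[ 0.6524 -0.1832  0.12  ]]
```

Emit:
{"op": "play_rows", "data": {
  "translation": [
    [0, 0.0164, -0.0406],
    [0, 0.0164, -0.0406],
    [0, 0.0164, -0.0406],
    [0, 0, 0],
    [0, 0, 0],
    [0, 0, 0],
    [0, 0, 0],
    [0, 0, 0],
    [0, 0, 0],
    [0, 0, 0],
    [0, 0, 0],
    [0, 0, 0],
    [0, 0, 0],
    [0, 0, 0],
    [0, 0, 0],
    [0, 0, 0]
  ],
  "delta_rot": [
    [0, 0, 0],
    [0, 0, 0],
    [0, 0, 0],
    [7.27, 0, 0],
    [7.27, 0, 0],
    [7.27, 0, 0],
    [0, 0, 9],
    [0, 0, 9],
    [0, 0, 9],
    [0, 0, 9],
    [0, 0, 9],
    [0, 0, 9],
    [0, 0, 9],
    [0, 0, 9],
    [0, 0, 9],
    [0, 0, 9]
  ],
  "grip": [-0.2, -0.2, -0.2, -1, -1, -1, -1, -1, -1, -1, -1, -1, -1, -1, -1, -1]
}}

```text
clock: 20.78
tool_pos: [0.4835, -0.0468, 0.292]
eef_rot: [0.986, -0.06, 0.151, 0.039]
contact_force: [-0.2, 0.8, 0.2]
opening: 0.008
finger_force: 0.0
```

```bash
python3 - <<'E'
from h import *
s=r.get_state(); print(s['q'],delta(C(.178,0,.30),tool(-5.36)))
E
```

```text
[-0.1011  0.4659  0.0618  2.2226  0.4756  0.1791 -2.2002] (array([ 0.2067, -0.0302,  0.0556]), array([  3.6364, -17.5994,  -1.64  ]))
```

Emit:
{"op": "play_rows", "data": {
  "translation": [
    [0.02, 0, 0],
    [0.02, 0, 0],
    [0.02, 0, 0],
    [0.02, 0, 0],
    [0.02, 0, 0],
    [0.02, 0, 0],
    [0, 0, 0]
  ],
  "delta_rot": [
    [0.6, -2.9, -0.27],
    [0.6, -2.9, -0.27],
    [0.6, -2.9, -0.27],
    [0.6, -2.9, -0.27],
    [0.6, -2.9, -0.27],
    [0.6, -2.9, -0.27],
    [0, 0, 0]
  ],
  "grip": [-1, -1, -1, -1, -1, -1, -1]
}}

```text
clock: 21.65
tool_pos: [0.6018, -0.0592, 0.3131]
eef_rot: [0.999, -0.045, 0.002, 0.001]
contact_force: [0.0, 0.4, -0.4]
opening: 0.0
finger_force: 0.0
```

```bash
python3 - <<'E'
from h import *
s=r.get_state(); print(s['q'],delta(C(.178,0,.27),tool(-5.36)),delta(C(.178,0,.27),tool(-5.36),R0=tool(-5.36))[0])
E
```

```text
[ 0.1974  0.6566 -0.3097  1.6174  0.242   0.9012 -1.8632] (array([ 0.0957, -0.0236,  0.0435]), array([ 0.0734, -0.2522,  0.1858])) [ 0.0959 -0.0239  0.0431]
```

Emit:
{"op": "play_rows", "data": {
  "translation": [
    [0.024, -0.006, 0],
    [0.024, -0.006, 0],
    [0.024, -0.006, 0],
    [0.024, -0.006, 0],
    [0, 0, 0.038],
    [0, 0, 0.038],
    [0, 0, 0.037],
    [0, 0, 0]
  ],
  "delta_rot": [
    [0, 0, 0],
    [0, 0, 0],
    [0, 0, 0],
    [0, 0, 0],
    [0, 0, 0],
    [0, 0, 0],
    [0, 0, 0],
    [0, 0, 0]
  ],
  "grip": [-1, -1, -1, -1, -1, -1, -1, -1]
}}

```text
clock: 22.65
tool_pos: [0.6958, -0.0434, 0.1983]
eef_rot: [0.999, -0.044, -0.002, 0.001]
contact_force: [-0.9, 0.1, -0.7]
opening: 0.008
finger_force: 0.0
```

```bash
python3 - <<'E'
from h import *
s=r.get_state(); print(s['q'],s['contact_force']); P=C(0,0,0); d=s['tool_pos']-P; c,sn=np.cos(CY),np.sin(CY)
print("cradle frame TCP",c*d[0]+sn*d[1],-sn*d[0]+c*d[1],d[2], delta(C(.178,0,.2),tool(-5.36))[1])
E
```

```text
[ 0.1268  0.9151 -0.2705  1.4023  0.2849  0.8666 -1.8878] [-0.9242  0.1492 -0.7117]
cradle frame TCP 0.17422414738880312 0.0005551949251168115 0.1982663470737139 [0.1725 0.2059 0.3119]
```

Emit:
{"op": "play_rows", "data": {
  "translation": [
    [-0.025, 0, -0.006],
    [-0.025, 0, -0.008],
    [-0.02, 0, -0.014],
    [-0.015, 0, -0.012],
    [-0.015, 0, -0.008],
    [-0.015, 0, -0.003],
    [-0.015, 0, 0.001],
    [-0.013, 0, 0.003],
    [0, 0, 0]
  ],
  "delta_rot": [
    [0, 0, 0],
    [0, 0, 0],
    [0, 0, 0],
    [0, 0, 0],
    [0, 0, 0],
    [0, 0, 0],
    [0, 0, 0],
    [0, 0, 0],
    [0, 0, 0]
  ],
  "grip": [-1, -1, -1, -1, -1, -1, -1, -1, -1]
}}

```text
clock: 23.78
tool_pos: [0.5561, -0.0305, 0.2497]
eef_rot: [0.999, -0.044, 0.003, 0.001]
contact_force: [0.1, 0.3, -0.1]
opening: 0.007
finger_force: 0.0
```

```bash
python3 - <<'E'
from h import *
s=r.get_state(); print(s['contact_force']); P=C(0,0,0); d=s['tool_pos']-P; c,sn=np.cos(CY),np.sin(CY)
print("corner",c*d[0]+sn*d[1]-.009,-sn*d[0]+c*d[1],d[2]-.064)
im=r.snapshot("side"); cv2.imwrite("pics/s6.png",cv2.resize(im[150:310,220:400],None,fx=3.6,fy=3.6,interpolation=cv2.INTER_CUBIC))
print([(d['point'],d['confidence']) for d in r.look_for("side","knob_grip")[:2]],[(d['point'],d['confidence']) for d in r.look_for("scene","knob_grip")[:2]])
E
```

```text
[ 0.075   0.2597 -0.1246]
corner 0.02487400773645338 0.00034279157287050955 0.1857302601429845
[([0.5256, -0.0212, 0.1696], 0.76), ([0.5196, -0.0072, 0.0598], 0.17)] [([0.6201, -0.0361, 0.1728], 0.57)]
```

View pics/s6.png

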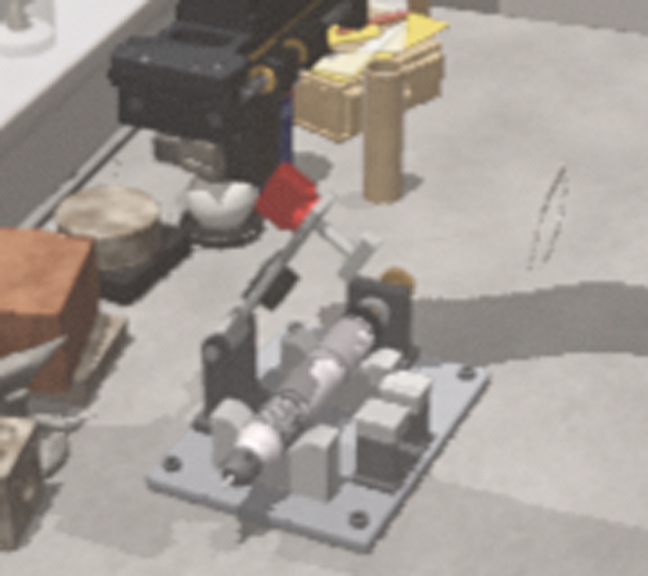

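The side view shows the strap swung past upright to about 1 rad: knob at crop (288,195), T-head at (360,255) heading for the fork. The handpiece is still seated and butted. Pushing on down.

Emit:
{"op": "play_rows", "data": {
  "translation": [
    [-0.014, 0, 0.006],
    [-0.013, 0, 0.007],
    [-0.012, 0, 0.008],
    [-0.012, 0, 0.01],
    [-0.009, 0, 0.01],
    [-0.006, 0, 0.009],
    [-0.004, 0, 0.007],
    [0, 0, 0]
  ],
  "delta_rot": [
    [0, 0, 0],
    [0, 0, 0],
    [0, 0, 0],
    [0, 0, 0],
    [0, 0, 0],
    [0, 0, 0],
    [0, 0, 0],
    [0, 0, 0]
  ],
  "grip": [-1, -1, -1, -1, -1, -1, -1, -1]
}}

```text
clock: 24.92
tool_pos: [0.4868, -0.0248, 0.1903]
eef_rot: [0.999, -0.044, 0.002, 0.001]
contact_force: [-0.2, 0.8, 0.4]
opening: 0.005
finger_force: 0.0
```

```bash
cat >> h.py <<'E'
def st():
    s=r.get_state(); d=s['tool_pos']-C(0,0,0); c,sn=np.cos(CY),np.sin(CY)
    print("cradle TCP",np.array([c*d[0]+sn*d[1],-sn*d[0]+c*d[1],d[2]]),"F",s['contact_force'],"M",s['moment'],"q",s['q'])
E
python3 - <<'E'
from h import *
st()
r.snapshot("side"); print([(d['point'],d['confidence']) for d in r.look_for("side","knob_grip")[:2]])
r.snapshot("scene"); print([(d['point'],d['confidence']) for d in r.look_for("scene","knob_grip")[:2]])
print(C(-.048,0,.11))
E
```

```text
cradle TCP [-0.0356 -0.0004  0.1903] F [-0.2125  0.8032  0.3541] M [0.0077 0.0208 0.0299] q [ 0.0776  0.7075 -0.1975  2.0777  0.3549  0.3843 -2.0635]
[([0.4666, -0.0157, 0.1067], 0.84)]
[([0.4604, -0.014, 0.1079], 0.94)]
[ 0.4745 -0.0232  0.11  ]
```

Emit:
{"op": "play_rows", "data": {
  "translation": [
    [-0.004, 0, 0.006],
    [-0.002, 0, 0.004],
    [0, 0, 0],
    [0, 0, -0.03],
    [-0.011, 0, 0],
    [0, 0, 0],
    [0, 0, 0.025],
    [0, 0, 0]
  ],
  "delta_rot": [
    [0, 0, 0],
    [0, 0, 0],
    [0, 0, 0],
    [0, 0, 0],
    [0, 0, 0],
    [0, 0, 0],
    [0, 0, 0],
    [0, 0, 0]
  ],
  "grip": [-1, -1, -1, -1, -0.1, -0.1, -0.1, -0.1]
}}

```text
clock: 26.12
tool_pos: [0.4688, -0.0232, 0.1841]
eef_rot: [0.999, -0.044, 0.0, 0.001]
contact_force: [-0.5, 0.3, 0.4]
opening: 0.432
finger_force: 0.0
```

```bash
python3 - <<'E'
from h import *
st(); print(delta(C(-.053,0,.157),tool(-5.36)))
for c in("side","scene"):
    r.snapshot(c); print([(d['point'],d['confidence']) for d in r.look_for(c,"knob_grip")[:2]])
E
```

```text
cradle TCP [-0.0537 -0.0005  0.1841] F [-0.4881  0.2984  0.3921] M [ 0.0266  0.045  -0.0211] q [ 0.0611  0.7069 -0.1781  2.1313  0.3699  0.332  -2.0858]
(array([ 0.0007, -0.0006,  0.0271]), array([ 0.1546, -0.0371,  0.2784]))
[([0.4625, -0.0158, 0.096], 0.61), ([0.4937, -0.0183, 0.0816], 0.3)]
[([0.4558, -0.017, 0.0977], 0.75)]
```

Emit:
{"op": "play_rows", "data": {
  "translation": [
    [0, 0, 0.012],
    [0, 0, 0.01],
    [0, 0, 0.005],
    [0, 0, 0]
  ],
  "delta_rot": [
    [0, 0, 0],
    [0, 0, 0],
    [0, 0, 0],
    [0, 0, 0]
  ],
  "grip": [-0.1, -0.1, -0.1, -0.1]
}}

```text
clock: 26.82
tool_pos: [0.4699, -0.0232, 0.1581]
eef_rot: [0.999, -0.044, 0.002, 0.001]
contact_force: [-0.3, -0.8, 0.4]
opening: 0.448
finger_force: 0.0
```

Emit:
{"op": "play_rows", "data": {
  "translation": [
    [0, 0, 0],
    [0, 0, 0],
    [0, 0, 0],
    [0, 0, 0],
    [0, 0, 0]
  ],
  "delta_rot": [
    [0, 0, 0],
    [0, 0, 0],
    [0, 0, 0],
    [0, 0, 0],
    [0, 0, 0]
  ],
  "grip": [-0.4, -0.7, -0.9, -1, -1],
  "squeeze": 35
}}

```text
clock: 27.45
tool_pos: [0.4701, -0.0215, 0.1588]
eef_rot: [0.999, -0.044, 0.003, -0.0]
contact_force: [-1.4, 4.7, 1.8]
opening: 0.146
finger_force: 35.0
```

```bash
python3 - <<'E'
from h import *
st()
E
```

```text
cradle TCP [-0.0525  0.0013  0.1588] F [-1.3519  4.7085  1.7697] M [ 1.1632  0.2651 -0.1169] q [ 0.0352  0.7569 -0.1412  2.1459  0.3906  0.2572 -2.1045]
```

Emit:
{"op": "play_rows", "data": {
  "translation": [
    [-0.0005, -0.0018, 0.003],
    [-0.0005, 0, 0.003],
    [-0.0005, 0, 0.002],
    [0, 0, 0]
  ],
  "delta_rot": [
    [0, 0, 0],
    [0, 0, 0],
    [0, 0, 0],
    [0, 0, 0]
  ],
  "grip": [-1, -1, -1, -1]
}}

```text
clock: 27.95
tool_pos: [0.4686, -0.0211, 0.1512]
eef_rot: [0.999, -0.045, 0.003, 0.001]
contact_force: [-2.7, 2.7, 9.7]
opening: 0.145
finger_force: 35.0
```

```bash
python3 - <<'E'
from h import *
st()
E
```

```text
cradle TCP [-0.0541  0.0015  0.1512] F [-2.7097  2.6573  9.7004] M [ 0.5696  0.25   -0.2055] q [ 0.022   0.7714 -0.1239  2.1542  0.3956  0.2323 -2.1129]
```

Emit:
{"op": "play_rows", "data": {
  "translation": [
    [-0.0005, -0.001, 0.002],
    [-0.0005, 0, 0.002],
    [0, 0, 0]
  ],
  "delta_rot": [
    [0, 0, 0],
    [0, 0, 0],
    [0, 0, 0]
  ],
  "grip": [-1, -1, -1]
}}

```text
clock: 28.32
tool_pos: [0.468, -0.0209, 0.1476]
eef_rot: [0.999, -0.045, 0.003, 0.002]
contact_force: [-3.3, -0.0, 12.9]
opening: 0.145
finger_force: 35.0
```

Emit:
{"op": "play_rows", "data": {
  "translation": [
    [0, 0, 0.002],
    [0, 0, 0]
  ],
  "delta_rot": [
    [0, 0, 0],
    [0, 0, 0]
  ],
  "grip": [-1, -1]
}}

```text
clock: 28.58
tool_pos: [0.4678, -0.0209, 0.1457]
eef_rot: [0.999, -0.045, 0.003, 0.002]
contact_force: [-3.1, 1.2, 14.4]
opening: 0.146
finger_force: 35.0
```

```bash
python3 - <<'E'
from h import *
st()
for c in("side","scene"):
    r.snapshot(c); print([(d['point'],d['confidence']) for d in r.look_for(c,"strap")[:2]])
E
```

```text
cradle TCP [-0.0549  0.0017  0.1457] F [-3.0644  1.2474 14.4247] M [ 0.1523  0.3298 -0.1865] q [ 0.0132  0.7823 -0.1119  2.1596  0.399   0.2141 -2.1178]
[([0.5118, -0.0188, 0.0741], 0.92)]
[([0.4545, -0.0148, 0.0731], 0.79), ([0.4811, -0.0131, 0.0199], 0.57)]
```

Emit:
{"op": "play_rows", "data": {
  "translation": [
    [0, 0, 0.002],
    [0, 0, 0]
  ],
  "delta_rot": [
    [0, 0, 0],
    [0, 0, 0]
  ],
  "grip": [-1, -1]
}}

```text
clock: 29.02
tool_pos: [0.4677, -0.0209, 0.1449]
eef_rot: [0.999, -0.045, 0.003, 0.002]
contact_force: [-5.0, 0.9, 29.1]
opening: 0.145
finger_force: 35.0
```

Emit:
{"op": "play_rows", "data": {
  "translation": [
    [0, 0, 0.002],
    [0, 0, 0]
  ],
  "delta_rot": [
    [0, 0, 0],
    [0, 0, 0]
  ],
  "grip": [-1, -1]
}}

```text
clock: 29.28
tool_pos: [0.4677, -0.0209, 0.144]
eef_rot: [0.999, -0.045, 0.004, 0.002]
contact_force: [-7.7, 1.1, 43.3]
opening: 0.144
finger_force: 35.0
```

Emit:
{"op": "play_rows", "data": {
  "translation": [
    [0, 0, -0.0025],
    [0, 0, 0],
    [0, 0, 0],
    [0, 0, 0],
    [0, 0, 0]
  ],
  "delta_rot": [
    [0, 0, 0],
    [0, 0, 7],
    [0, 0, 7],
    [0, 0, 7],
    [0, 0, 0]
  ],
  "grip": [-1, -1, -1, -1, -1]
}}

```text
clock: 29.9
tool_pos: [0.4677, -0.0214, 0.1447]
eef_rot: [0.974, -0.227, 0.003, 0.001]
contact_force: [-3.8, 0.2, 19.6]
opening: 0.149
finger_force: 35.0
```

```bash
cat >> h.py <<'E'
def ang():
    s=r.get_state(); Q=tool(-5.36).inv()*R.from_quat(s['eef_rot']); print("turned",Q.as_rotvec(degrees=True),"op",s['opening'],s['clock'])
E
python3 - <<'E'
from h import *
st();ang()
E
```

```text
cradle TCP [-0.055   0.0012  0.1447] F [-3.757   0.2357 19.645 ] M [0.1093 0.6622 0.0312] q [-0.0208  0.7843 -0.056   2.1619  0.2286  0.196  -2.3133]
turned [-0.1544  0.3672 20.8724] op 0.1486468288212501 29.9
```

Emit:
{"op": "play_rows", "data": {
  "translation": [
    [0, 0, 0],
    [0, 0, 0],
    [0, 0, 0],
    [0, 0, 0]
  ],
  "delta_rot": [
    [0, 0, 7],
    [0, 0, 7],
    [0, 0, 7],
    [0, 0, 0]
  ],
  "grip": [-1, -1, -1, -1]
}}

```text
clock: 30.4
tool_pos: [0.4673, -0.0219, 0.1447]
eef_rot: [0.916, -0.401, 0.003, 0.001]
contact_force: [-3.9, -1.7, 21.0]
opening: 0.143
finger_force: 35.0
```

```bash
python3 - <<'E'
from h import *
st();ang()
E
```

```text
cradle TCP [-0.0553  0.0007  0.1447] F [-3.8551 -1.6762 21.0113] M [-0.0677  0.6813 -0.006 ] q [-0.0498  0.7853 -0.0076  2.1638  0.0548  0.1884 -2.5049]
turned [-0.1205  0.3648 41.9152] op 0.14274445384462733 30.4
```

Emit:
{"op": "play_rows", "data": {
  "translation": [
    [0, 0, 0],
    [0, 0, 0],
    [0, 0, -0.0015],
    [0, 0, -0.0015],
    [0, 0, 0]
  ],
  "delta_rot": [
    [0, 0, 5],
    [0, 0, 3],
    [0, 0, 0],
    [0, 0, 0],
    [0, 0, 0]
  ],
  "grip": [-1, -1, -1, -1, -1]
}}

```text
clock: 31.02
tool_pos: [0.4674, -0.0221, 0.1469]
eef_rot: [0.886, -0.464, 0.003, 0.001]
contact_force: [-0.9, -2.3, 10.6]
opening: 0.146
finger_force: 35.0
```

```bash
python3 - <<'E'
from h import *
st();ang()
E
```

```text
cradle TCP [-0.0552  0.0005  0.1469] F [-0.9367 -2.2707 10.6317] M [-0.1043  0.5516  0.0153] q [-0.0616  0.7815  0.0122  2.1628 -0.0202  0.1936 -2.568 ]
turned [-0.1104  0.3402 49.8708] op 0.1461940061386589 31.025
```

Emit:
{"op": "play_rows", "data": {
  "translation": [
    [0, 0, -0.0015],
    [0, 0, 0]
  ],
  "delta_rot": [
    [0, 0, 0],
    [0, 0, 0]
  ],
  "grip": [-1, -1]
}}

```text
clock: 31.28
tool_pos: [0.4675, -0.0221, 0.1482]
eef_rot: [0.886, -0.464, 0.003, 0.001]
contact_force: [-0.6, -3.0, 6.7]
opening: 0.142
finger_force: 35.0
```

Emit:
{"op": "play_rows", "data": {
  "translation": [
    [0, 0, -0.0015],
    [0, 0, 0]
  ],
  "delta_rot": [
    [0, 0, 0],
    [0, 0, 0]
  ],
  "grip": [-1, -1]
}}

```text
clock: 31.52
tool_pos: [0.4677, -0.022, 0.1494]
eef_rot: [0.886, -0.464, 0.003, 0.001]
contact_force: [-0.5, -5.8, 5.7]
opening: 0.145
finger_force: 35.0
```

Emit:
{"op": "play_rows", "data": {
  "translation": [
    [0, 0, -0.0015],
    [0, 0, 0],
    [0, 0, -0.0015],
    [0, 0, 0]
  ],
  "delta_rot": [
    [0, 0, 0],
    [0, 0, 0],
    [0, 0, 0],
    [0, 0, 0]
  ],
  "grip": [-1, -1, -1, -1]
}}

```text
clock: 32.02
tool_pos: [0.4679, -0.022, 0.1504]
eef_rot: [0.886, -0.463, 0.002, 0.001]
contact_force: [3.7, -7.0, -18.8]
opening: 0.146
finger_force: 35.0
```

```bash
python3 - <<'E'
from h import *
st();ang()
E
```

```text
cradle TCP [-0.0547  0.0006  0.1504] F [  3.7445  -7.0156 -18.8173] M [-1.093  -0.2435 -0.0304] q [-0.0619  0.7746  0.0125  2.1593 -0.0201  0.2051 -2.5679]
turned [-0.1396  0.285  49.8608] op 0.14620150812015362 32.025
```

Emit:
{"op": "play_rows", "data": {
  "translation": [
    [0, 0, 0.0018],
    [0, 0, 0],
    [0, 0, 0],
    [0, 0, -0.015],
    [0, 0, -0.025],
    [0, 0, -0.02],
    [0, 0, 0]
  ],
  "delta_rot": [
    [0, 0, 0],
    [0, 0, 0],
    [0, 0, 0],
    [0, 0, 0],
    [0, 0, 0],
    [0, 0, 0],
    [0, 0, 0]
  ],
  "grip": [-1, -0.3, -0.3, -0.3, -0.3, -0.3, -0.3]
}}

```text
clock: 32.9
tool_pos: [0.4685, -0.0196, 0.2114]
eef_rot: [0.887, -0.462, 0.004, -0.001]
contact_force: [-0.5, 0.5, 0.5]
opening: 0.348
finger_force: 0.0
```

Emit:
{"op": "play_rows", "data": {
  "translation": [
    [0, 0, 0],
    [0, 0, 0],
    [0, 0, 0],
    [0, 0, 0],
    [0, 0, 0],
    [0, 0, 0],
    [0, 0, 0],
    [0, 0, 0],
    [0, 0, 0],
    [0, 0, 0],
    [0, 0, 0],
    [0, 0, 0],
    [0, 0, 0],
    [0, 0, 0],
    [0, 0, 0],
    [0, 0, 0],
    [0, 0, 0],
    [0, 0, 0],
    [0, 0, 0]
  ],
  "delta_rot": [
    [0, 0, -10],
    [0, 0, -10],
    [0, 0, -10],
    [0, 0, -10],
    [0, 0, -10],
    [0, 0, -10],
    [0, 0, -10],
    [0, 0, -10],
    [0, 0, -10],
    [0, 0, -10],
    [0, 0, -10],
    [0, 0, -10],
    [0, 0, -10],
    [0, 0, -10],
    [0, 0, -10],
    [0, 0, -10],
    [0, 0, -10],
    [0, 0, -10],
    [0, 0, 0]
  ],
  "grip": [-0.3, -0.3, -0.3, -0.3, -0.3, -0.3, -0.3, -0.3, -0.3, -0.3, -0.3, -0.3, -0.3, -0.3, -0.3, -0.3, -0.3, -0.3, -0.3]
}}

```text
clock: 35.28
tool_pos: [0.4672, -0.0198, 0.2094]
eef_rot: [0.463, 0.886, 0.001, 0.001]
contact_force: [0.3, 1.2, 0.3]
opening: 0.355
finger_force: 0.0
```

```bash
python3 - <<'E'
from h import *
st();ang(); Rt=tool(-5.36-49.9+180); p=[.4676,-.0221,.19]
print(delta(p,Rt),delta(p,Rt,R0=Rt)[0])
for c in("side","scene"):
    r.snapshot(c)
    for t in("knob_grip","strap","handpiece"): print(c,t,[(d['point'],d['confidence']) for d in r.look_for(c,t)[:1]])
E
```

```text
cradle TCP [-0.0556  0.0027  0.2094] F [0.301  1.1531 0.3435] M [ 0.     -0.1302 -0.0302] q [ 0.4393  0.7696 -0.8213  2.1017  0.9348  0.6868 -0.4174]
turned [  -0.1869    0.0972 -130.1635] op 0.3554631947848873 35.275
(array([-0.0021, -0.001 ,  0.0194]), array([0.1333, 0.1026, 0.0636])) [-0.0021 -0.001   0.0194]
side knob_grip [([0.463, -0.0125, 0.093], 0.49)]
side strap [([0.5006, -0.0155, 0.0777], 0.78)]
side handpiece [([0.5178, 0.0157, 0.0594], 0.86)]
scene knob_grip [([0.5718, -0.3568, 0.0811], 0.67)]
scene strap [([0.4988, -0.0165, 0.0746], 0.69)]
scene handpiece [([0.4911, -0.0179, 0.0264], 0.72)]
```

Emit:
{"op": "play_rows", "data": {
  "translation": [
    [-0.002, -0.001, 0.02],
    [0, 0, 0.02],
    [0, 0, 0.014],
    [0, 0, 0.007],
    [0, 0, 0],
    [0, 0, 0],
    [0, 0, 0],
    [0, 0, 0]
  ],
  "delta_rot": [
    [0, 0, 0],
    [0, 0, 0],
    [0, 0, 0],
    [0, 0, 0],
    [0, 0, 0],
    [0, 0, 0],
    [0, 0, 0],
    [0, 0, 0]
  ],
  "grip": [-0.3, -0.3, -0.3, -0.3, -0.3, -0.7, -1, -1],
  "squeeze": 35
}}

```text
clock: 36.67
tool_pos: [0.4682, -0.0227, 0.1497]
eef_rot: [0.463, 0.887, -0.0, 0.003]
contact_force: [-1.0, -0.8, 5.0]
opening: 0.143
finger_force: 35.0
```

```bash
python3 - <<'E'
from h import *
st();ang()
E
```

```text
cradle TCP [-0.0544 -0.0001  0.1497] F [-1.0029 -0.8202  4.9835] M [-0.2695  0.2216  0.0178] q [ 0.369   0.8603 -0.7     2.1381  1.1268  0.5755 -0.577 ]
turned [  -0.409    -0.008  -130.2404] op 0.14335257061935489 36.675
```

Emit:
{"op": "play_rows", "data": {
  "translation": [
    [0, 0, 0.002],
    [0, 0, 0.002],
    [0, 0, 0]
  ],
  "delta_rot": [
    [0, 0, 0],
    [0, 0, 0],
    [0, 0, 0]
  ],
  "grip": [-1, -1, -1]
}}

```text
clock: 37.05
tool_pos: [0.4678, -0.0226, 0.1463]
eef_rot: [0.462, 0.887, -0.0, 0.003]
contact_force: [-4.6, -1.1, 12.9]
opening: 0.146
finger_force: 35.0
```

Emit:
{"op": "play_rows", "data": {
  "translation": [
    [0, 0, 0.0015],
    [0, 0, 0]
  ],
  "delta_rot": [
    [0, 0, 0],
    [0, 0, 0]
  ],
  "grip": [-1, -1]
}}

```text
clock: 37.3
tool_pos: [0.4676, -0.0226, 0.145]
eef_rot: [0.462, 0.887, -0.0, 0.003]
contact_force: [-4.4, -1.6, 15.1]
opening: 0.144
finger_force: 35.0
```

Emit:
{"op": "play_rows", "data": {
  "translation": [
    [0, 0, 0.0015],
    [0, 0, 0]
  ],
  "delta_rot": [
    [0, 0, 0],
    [0, 0, 0]
  ],
  "grip": [-1, -1]
}}

```text
clock: 37.55
tool_pos: [0.4675, -0.0225, 0.1441]
eef_rot: [0.462, 0.887, -0.001, 0.003]
contact_force: [-6.3, -2.4, 22.5]
opening: 0.142
finger_force: 35.0
```

Emit:
{"op": "play_rows", "data": {
  "translation": [
    [0, 0, 0],
    [0, 0, 0],
    [0, 0, 0],
    [0, 0, 0]
  ],
  "delta_rot": [
    [0, 0, 7],
    [0, 0, 7],
    [0, 0, 7],
    [0, 0, 0]
  ],
  "grip": [-1, -1, -1, -1]
}}

```text
clock: 38.05
tool_pos: [0.4668, -0.0228, 0.1441]
eef_rot: [0.616, 0.787, -0.001, 0.003]
contact_force: [-7.7, -3.0, 24.4]
opening: 0.142
finger_force: 35.0
```

```bash
python3 - <<'E'
from h import *
st();ang()
E
```

```text
cradle TCP [-0.0557 -0.0003  0.1441] F [-7.6772 -2.9643 24.3575] M [-0.5166  1.1326 -0.0246] q [ 0.318   0.8482 -0.6115  2.1462  1.1095  0.508  -0.9256]
turned [  -0.4345   -0.0725 -109.2469] op 0.1418971807318094 38.05
```

Emit:
{"op": "play_rows", "data": {
  "translation": [
    [0, 0, 0],
    [0, 0, 0],
    [0, 0, 0]
  ],
  "delta_rot": [
    [0, 0, 5],
    [0, 0, 5],
    [0, 0, 0]
  ],
  "grip": [-1, -1, -1]
}}

```text
clock: 38.42
tool_pos: [0.4664, -0.0229, 0.1441]
eef_rot: [0.683, 0.731, -0.001, 0.003]
contact_force: [-8.7, -1.4, 24.6]
opening: 0.146
finger_force: 35.0
```

```bash
python3 - <<'E'
from h import *
st();ang()
E
```

```text
cradle TCP [-0.0561 -0.0004  0.1441] F [-8.7062 -1.3908 24.6014] M [-0.471   1.2972 -0.0126] q [ 0.2956  0.8389 -0.5722  2.1479  1.0851  0.4794 -1.0755]
turned [ -0.4045  -0.0702 -99.2652] op 0.14619401340522228 38.425
```

Emit:
{"op": "play_rows", "data": {
  "translation": [
    [0, 0, 0],
    [0, 0, 0],
    [0, 0, 0]
  ],
  "delta_rot": [
    [0, 0, 3],
    [0, 0, 3],
    [0, 0, 0]
  ],
  "grip": [-1, -1, -1]
}}

```text
clock: 38.8
tool_pos: [0.4663, -0.023, 0.1438]
eef_rot: [0.719, 0.695, -0.001, 0.003]
contact_force: [-7.3, -1.9, 22.6]
opening: 0.159
finger_force: 35.7
```

```bash
python3 - <<'E'
from h import *
st();ang()
E
```

```text
cradle TCP [-0.0561 -0.0005  0.1438] F [-7.2764 -1.8956 22.5876] M [-0.5255  1.3562  0.5887] q [ 0.2812  0.834  -0.5474  2.1489  1.0698  0.4619 -1.1619]
turned [ -0.4068  -0.0728 -93.4236] op 0.15920037699547754 38.8
```

Emit:
{"op": "play_rows", "data": {
  "translation": [
    [0, 0, 0],
    [0, 0, -0.002],
    [0, 0, -0.002],
    [0, 0, 0]
  ],
  "delta_rot": [
    [0, 0, -3],
    [0, 0, 0],
    [0, 0, 0],
    [0, 0, 0]
  ],
  "grip": [-1, -1, -1, -1]
}}

```text
clock: 39.3
tool_pos: [0.4667, -0.0231, 0.1469]
eef_rot: [0.701, 0.713, -0.001, 0.003]
contact_force: [-4.4, -2.1, 9.8]
opening: 0.146
finger_force: 34.4
```

```bash
python3 - <<'E'
from h import *
st();ang()
E
```

```text
cradle TCP [-0.0558 -0.0006  0.1469] F [-4.4395 -2.133   9.8416] M [-0.3785  1.0018  0.2611] q [ 0.2951  0.8324 -0.5693  2.1454  1.0638  0.479  -1.1057]
turned [ -0.3268  -0.0645 -96.3105] op 0.14602299685262876 39.3
```

Emit:
{"op": "play_rows", "data": {
  "translation": [
    [0, 0, -0.002],
    [0, 0, 0],
    [0, 0, 0],
    [0, 0, 0],
    [0, 0, -0.015],
    [0, 0, -0.03],
    [0, 0, -0.03],
    [0, 0, -0.03],
    [0, 0, 0]
  ],
  "delta_rot": [
    [0, 0, 0],
    [0, 0, 0],
    [0, 0, 0],
    [0, 0, 0],
    [0, 0, 0],
    [0, 0, 0],
    [0, 0, 0],
    [0, 0, 0],
    [0, 0, 0]
  ],
  "grip": [-1, -0.7, -0.3, -0.3, -0.3, -0.3, -0.3, -0.3, -0.3]
}}

```text
clock: 40.42
tool_pos: [0.4687, -0.0217, 0.2547]
eef_rot: [0.702, 0.712, 0.003, 0.003]
contact_force: [0.7, -0.5, 0.6]
opening: 0.353
finger_force: 0.0
```

```bash
python3 - <<'E'
from h import *
st();ang()
for c in("wrist","side","scene"):
    r.snapshot(c)
    for t in("knob_grip","strap","brush","tube","tweezers"): print(c,t,[(d['point'],d['confidence']) for d in r.look_for(c,t)[:1]])
    for d in r.silhouettes(c,"knob")[:1]:
        ys,xs=np.nonzero(d['pixels']); W=onplane(c,np.c_[xs,ys],.106); 
        q=np.cov((W[:,:2]-W[:,:2].mean(0)).T); w,v=np.linalg.eigh(q); print(c,"knob axis deg",np.degrees(np.arctan2(v[1,1],v[0,1])),np.sqrt(w),W.mean(0),d['confidence'])
E
```

```text
cradle TCP [-0.054   0.001   0.2547] F [ 0.7057 -0.5023  0.6474] M [-0.013  -0.0553 -0.0127] q [ 0.4397  0.6702 -0.7946  2.0621  0.7505  0.7128 -0.8292]
turned [ -0.4257   0.3464 -96.234 ] op 0.3534466524711126 40.425
wrist knob_grip [([0.4674, -0.0194, 0.1053], 0.75)]
wrist strap [([0.5087, -0.0256, 0.0782], 0.76)]
wrist brush []
wrist tube []
wrist tweezers []
wrist knob axis deg 93.46422778273518 [0.0054 0.0101] [ 0.4643 -0.016   0.106 ] 0.88
side knob_grip [([0.4642, -0.0116, 0.0973], 0.51)]
side strap [([0.505, -0.0148, 0.0802], 0.95)]
side brush [([0.6065, 0.1994, 0.023], 0.67)]
side tube [([0.5763, -0.3546, 0.0598], 0.72)]
side tweezers []
side knob axis deg 104.96960138465198 [0.0055 0.022 ] [0.4601 0.0039 0.106 ] 0.76
scene knob_grip [([0.4568, -0.0181, 0.0906], 0.72)]
scene strap [([0.4953, -0.0184, 0.0811], 0.72)]
scene brush [([0.6029, 0.2002, 0.0232], 0.71)]
scene tube [([0.5715, -0.3535, 0.0541], 0.56)]
scene tweezers [([0.4542, -0.382, 0.007], 0.68)]
scene knob axis deg 124.77805080462751 [0.0075 0.0158] [ 0.4526 -0.0068  0.106 ] 0.62
```

```bash
python3 -c "
from plant import r
print(r.finish_job())"
```

```text
the job is handed in; nothing more can be done
None
```

I handed the job in at about 41 s of the 62 s allowed. The handpiece lies in both Vs with its chuck away from the stop screw and its tail against the screw, felt as a firm stop at about 16 N. The strap held when I let go, with the knob at its clockwise end stop (about 81°). The brush and tube read where they started in both fixed views, and the tweezers in the one view that shows them.

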